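Get the oven logger out of the tray of bakes

ROBOT

A 6-joint arm with a two-finger parallel gripper is mounted at the origin on the work surface. World frame = base frame: x ahead of the robot, y to its left, z up, the work surface at z = 0. Lengths are in mm, angles in rad, forces in N, time in s.
With the tool pointing down it reaches from about 250 to 775 mm from the base axis. Payload 4 kg.
Tool frame: the origin (TCP) lies at the very end of the fingers, on their centre line; the grasp point (between the pads) lies 19 mm behind it; z points along the fingers, y is the line along which they close (so a half turn about z gives the same grasp; the last joint's range is limited). The gripper opens to 94 mm and grips with 3 to 60 N. Pads are 16 mm wide; open, the fingers measure 119 mm over their backs; the gripper's body (75 mm by 177 mm) begins 78 mm behind the grasp point.
Start: joints at [-1.337, 0.087, 1.371, -0, 1.684, -0.103], TCP at [181.756, -519.12, 205.506] pointing down, gripper open.
Joint ranges: [-3.1, 3.1], [-0.76, 2.03], [0.27, 2.55], [-1.08, 4.22], [0.17, 2.65], [-2.57, 2.57]. Speed limits (rad/s): [2.79, 2.79, 3.14, 3.14, 3.14, 3.14].

INTERFACE

Orientations are given as a rotation vector (axis times angle).
In Python, from plant import ctrl, cams gives the robot as it stands.
- The arm moves only by the tool play_rows, never from a script. Its argument "targets" is a list of rows, each a list of 2 entries, a list of its own where there are three numbers: the shift along the tool's x, y, z as a fraction of full scale, then the turn, a rotation vector about the tool's x, y, z as a fraction of full scale. A call has 1 to 5 rows; each row is the pose to reach, as a shift and turn from the pose commanded when the call began, along the tool's axes at that moment; what a row does not reach only later rows make up. Full scale, the value 1, is 0.25 m for a shift and pi/2 rad for a turn. A row lasts 1/8 s, in which the tool goes at most 62.5 mm and 10.7 degrees, less where a joint would pass 70% of its speed; a pose out of reach is approached as far as the arm can. A call with a number of a shift or a turn outside -1 to 1 is refused whole. A call with a gripper value outside its range is refused whole. "grip" is the opening, from 0 (shut) to 1 (fully open), set as the call begins (left out, the last holds). The fingers move at their own pace and stop on an object; "newtons" is the grip in N (left out, the last holds). Time passes only in rows, so rows that repeat a pose let the fingers close. It gives the time, the measured TCP pose, the force, the opening and the grip force at its end, in the units of the state.
- ctrl.sense(): the state, without advancing time (a new reading comes with each control period).
- cams.camera(name): name is "side" or "top"; returns a dict with "img" (400x640x3 uint8, red, green, blue), "fov_y" (degrees; the focal length in pixels is half the picture's height over the tangent of half this angle, whatever the lens; pixels are square), "cx", "cy" (the principal point, pixels), "rvec" (rotation vector, rad) and "tvec" (3), from world to camera coordinates, as OpenCV has them. Camera axes: x right, y down, z forward; pixel columns grow to the right and rows downward; lengths in mm; the calibration is good to about 2 mm. A picture is of the moment at which its call begins. There is no depth.
- ctrl.hand_in(): hands the job in; it is judged then, once.
The state is a dict: "t": time; "joint_pos": joint angles; "qvel": joint speeds; "tau": joint torques, N m; "eef_pos": TCP position; "ee_rot": TCP orientation; "contact_force": force on the tool from outside, world axes, zero at the start; "moment": the same for the moment, N m; "width": finger opening in mm; "grasp_force": force on a finger pad.
Only numpy, scipy, OpenCV 4.12 (cv2) and the standard library are available. Lean on these libraries where they do the work, as an engineer would, in place of code of your own. Each camera call takes 0.05 s, during which the arm holds its last target. There are 200 camera calls.

TASK

The oven logger, the flat steel box in the middle pocket of the baking tray, has to go into its reading dock, but the bakes in the pockets on its left and right stand too close to get hold of it: first set those two on the wire cooling grid, beside the bake already waiting there. Then lay the logger flat in the dock between its corner guides. After that put the two bakes back upright where each of them stood, and fill the middle pocket that the logger has left with the bake that was waiting on the grid; leave the rolls in the tray where they are.

Things in the scene. Friction and masses are not known exactly. Their poses are not given: they have to be found in the camera images.
- logger_mid (a point): oven logger: flat stainless-steel box, 100 (x) by 58 (y) by 30 mm high, 0.3 kg, small black window on top. It lies in the tray's middle pocket, length along the tray's x; grip it across its 58 mm (along y), where the bakes at its sides leave only about 12 mm until cleared away. Either way round is right. Point at its centre, 15 mm above its underside.
- muffin_mid (a point): muffin in a brown fluted paper cup with a broad crumb-strewn dome: crown 62 mm across from 31 to 46 mm above its underside, cup 49 mm across at the foot, 64 mm high. Starts beside the logger or waiting on the grid (this changes). Point at its centre, 32 mm above its underside; z up.
- brioche_mid (a point): small round brioche with a ball-shaped topknot: fluted flaring body 44 mm across at the foot, 62 mm from 27 to 38 mm above its underside, 66 mm high over the knot (31 mm across). Starts beside the logger or waiting on the grid (this changes). Point at its centre, 33 mm above its underside; z up.
- loaf_mid (a point): small oblong loaf cake in a brown paper case, split ridge along its top: 54 mm (x) by 66 mm (y), 53 mm high (ridge to 57 mm). Grip it across its 54 mm, that is along its x. Starts beside the logger or waiting on the grid (this changes). Point at its centre, 28 mm above its underside; z up.
- pocket (a point): centre of the tray's middle pocket, on the tray floor 12 mm above the bench; axes along the tray's sides, z up. Fixed aluminium baking tray, 325 (x) by 265 mm (y), rim 22 mm above its floor, 3 by 3 shallow pockets (practically flat), 70 mm across, 100 mm apart along x, 74 mm along y. Logger and two bakes fill the middle row (along y); fingers fit in front of and behind each bake (along x).
- grid_top (a point): fixed wire cooling grid, 280 mm (x) by 180 mm (y): point at the middle of its flat top, 12 mm above the bench; z up. At the left or the right of the tray. Bakes count as standing on it with their middle at least 10 mm inside its edges; it has room for three with finger room between.
- dock_seat (a point): fixed grey reading dock, at the side of the tray away from the grid: cradle 150 (x) by 104 mm (y), a 40 mm high terminal block with display on its +x end. Point at the middle of its seat, 12 mm above the bench. The logger lies there with its length along the dock's x, between four corner guides 6 mm high, with 8 mm play all round; the long sides are open at the middle (60 mm) for fingers.
- roll_a_mid (a point): back of the tray, right: round bread roll, 60 mm across, 36 mm high, low dome with a cut cross on top; a bystander that stays in its pocket. Point at its centre, 18 mm above its underside.
- roll_b_mid (a point): back of the tray, left: round bread roll, 60 mm across, 36 mm high, low dome with a cut cross on top; a bystander that stays in its pocket. Point at its centre, 18 mm above its underside.
- roll_c_mid (a point): front of the tray, middle: round bread roll, 60 mm across, 36 mm high, low dome with a cut cross on top; a bystander that stays in its pocket. Point at its centre, 18 mm above its underside.
Not all that is in view belongs to the job. Leave any green look-alike of the part that bears loaf_mid alone.

How it is judged:
By the outcome, as a careful person would: the job done as asked, in the order asked, and still so for the second after the job is handed in, with the robot touching nothing.
It also fails if it takes over 141 s, if anything falls off the work surface, if the arm or the gripper's body presses on something with over 40 N, if the wrist force passes 120 N, or if a joint passes its speed limit or range.

## Working session

There is one attempt and no reset: what is moved stays moved. The work goes in short steps, Python scripts to look and compute and a tool call to move; the robot and the scene stay as the last step left them, time stands still between calls to the robot, and variables do not carry over. Pictures are saved under pics/ and viewed, at most 14 in all, crops included, and the job is handed in when it is done.

Besides the shell and the picture viewer there is one more tool, called after "Call:" by a JSON object that holds its "op" and its "data", one argument or row to a line. play_rows: Moves the arm, as the interface text tells. Shift numbers are shares of 0.25 m and turn numbers shares of pi/2 rad, none past 1 either way. Its arguments: {"type":"object","properties":{"targets":{"type":"array"},"grip":{"type":"number"},"newtons":{"type":"number"}},"required":["targets"]}

```bash
ls; mkdir -p pics
python3 - <<'E'
from plant import ctrl,cams
import cv2,pickle
for n in("top","side"):
    c=cams.camera(n); cv2.imwrite(f"pics/{n}0.png",c["img"][:,:,::-1]); pickle.dump(c,open(n+".pkl","wb"))
    print(n,c["fov_y"],c["cx"],c["cy"],c["rvec"],c["tvec"],[k for k in c])
print(ctrl.sense())
E
```

```text
pics
top 52.36709906663005 322.71643859332977 196.7664245695837 [ 2.14750222 -2.04733906  0.23212277] [ -66.26468143  520.09558575 1050.72632135] ['img', 'fov_y', 'cx', 'cy', 'rvec', 'tvec']
side 54.65598046272417 316.2540603999825 205.01136787347863 [ 0.77306361 -2.69571137  0.9889505 ] [ 425.51278477  269.75859334 1005.79564757] ['img', 'fov_y', 'cx', 'cy', 'rvec', 'tvec']
{'t': 0.1, 'joint_pos': array([-1.33709342e+00,  8.78933295e-02,  1.37206021e+00,  6.85377268e-06,
        1.68358463e+00, -1.03104731e-01]), 'qvel': array([ 0.00194549, -0.00077811, -0.00395999, -0.00081349, -0.00013064,
       -0.00204575]), 'tau': array([ 2.21602546e-03, -3.41252410e+01, -3.03300011e+01,  7.19713443e-02,
        3.04462470e-02, -1.00813832e-04]), 'eef_pos': array([ 181.64674552, -518.63584872,  204.43629116]), 'ee_rot': array([-3.09523574e+00, -5.26234803e-01,  1.88620797e-04]), 'contact_force': array([ 0.03172471,  0.62674015, -0.52184579]), 'moment': array([-0.00891703,  0.02424212,  0.02421887]), 'grasp_force': 0.0, 'width': 93.87812838113932}
```

View pics/top0.png

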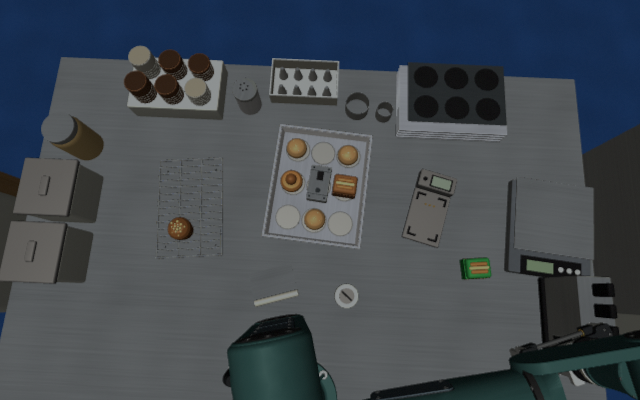

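View pics/side0.png

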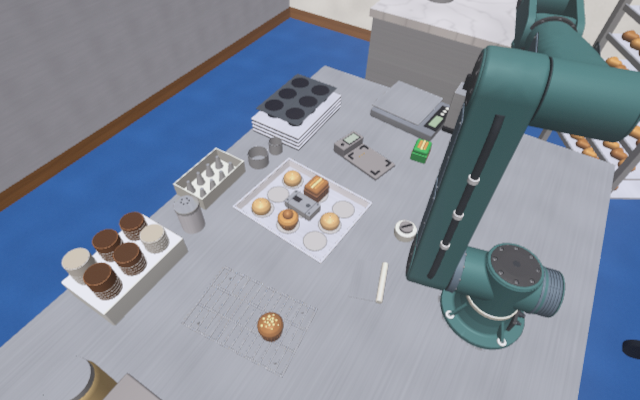

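Top view: the brioche is left of the logger at (291,181), the logger at (319,183), the loaf right at (344,186). The muffin waits on the grid at (180,229) and the dock is at (430,210).
Possible confusions:
- Loaf: the brown one at (344,186) against the green look-alike at (476,268).
- Muffin: (180,229) against the cups in the box at (140-200,55-90).
- Brioche: (291,181) against the rolls at (297,148), (347,155) and (314,219).

My choices are the brown loaf in the tray, the muffin on the grid and the knotted brioche in the tray. I'll check them in one close crop.

```bash
cat > h.py <<'E'
import numpy as np,cv2,pickle
from scipy.spatial.transform import Rotation as Ro
def load(n): return pickle.load(open(n+".pkl","rb"))
def ray(c,u,v):
    f=200/np.tan(np.radians(c["fov_y"]/2)); R=cv2.Rodrigues(np.array(c["rvec"]))[0]
    d=R.T@np.array([(u-c["cx"])/f,(v-c["cy"])/f,1]); return -R.T@np.array(c["tvec"]),d
def onz(c,u,v,z):
    o,d=ray(c,u,v); return o+d*(z-o[2])/d[2]
def proj(c,p):
    f=200/np.tan(np.radians(c["fov_y"]/2)); K=np.array([[f,0,c["cx"]],[0,f,c["cy"]],[0,0,1]])
    return cv2.projectPoints(np.float64(p).reshape(-1,1,3),np.array(c["rvec"]),np.array(c["tvec"]),K,None)[0].reshape(-1,2)
def snap(n):
    from plant import cams
    c=cams.camera(n); pickle.dump(c,open(n+".pkl","wb")); return c
E
python3 - <<'E'
from h import *
c=load("top"); im=c["img"][:,:,::-1]
def crop(im,x0,x1,y0,y1,s):
    return cv2.resize(im[y0:y1,x0:x1],None,fx=s,fy=s,interpolation=cv2.INTER_CUBIC)
a=crop(im,258,378,120,252,4.5)[:594]   # tray 540x594
b=crop(im,400,465,165,250,4)[:300]        # dock
d=crop(im,150,230,150,265,2.6)[:299,:208]
out=np.zeros((600,800,3),np.uint8); out[:a.shape[0],:540]=a; b=b[:,:260]; out[:b.shape[0],540:540+b.shape[1]]=b; out[300:300+d.shape[0],540:540+d.shape[1]]=d
cv2.imwrite("pics/crop1.png",np.clip(out*1.4,0,255).astype(np.uint8))
s=load("side")
print(onz(c,319,183,42),onz(c,180,229,40))
E
```

```text
[565.62350877 -28.88060787  42.        ] [418.4137766  343.63819358  40.        ]
```

View pics/crop1.png

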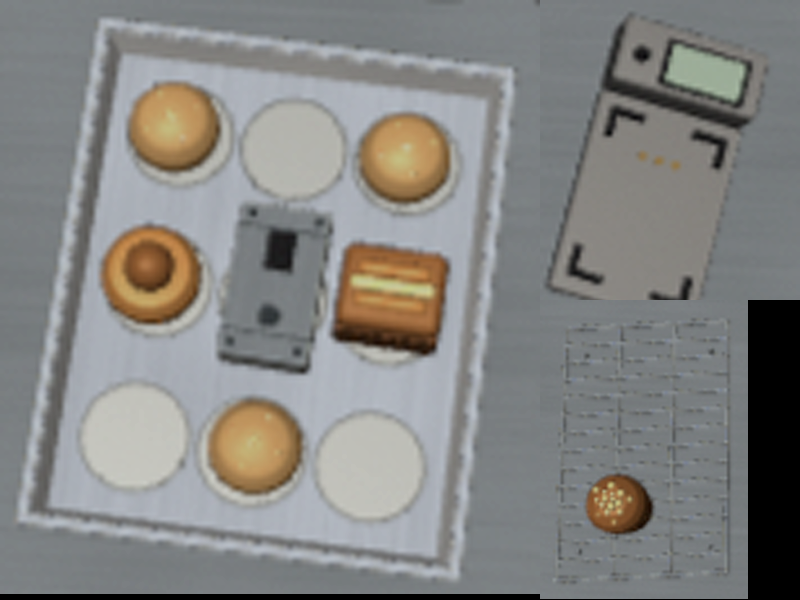

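The crop confirms the choices: knotted brioche at crop (150,268), brown loaf at (390,293), logger between them, muffin with crumbs on the grid at (617,503). Dock guides are at about (605,110), (725,150), (575,275) and (690,290). Now the positions.

```bash
cat > m.py <<'E'
from h import *
from scipy.optimize import least_squares
c=load("top"); s=load("side")
cr=lambda X,Y:((X+.5)/4.5-.5+258,(Y+.5)/4.5-.5+120)
ck=lambda X,Y:((X-540+.5)/4-.5+400,(Y+.5)/4-.5+165)
cg=lambda X,Y:((X-540+.5)/2.6-.5+150,(Y-300+.5)/2.6-.5+150)
P=[onz(c,*cr(*q),12)[:2] for q in((293,150),(133,436),(370,466))]
L=np.array([(100,0),(-100,74),(-100,-74)])
T=lambda p,L:p[:2]+L@np.array([[np.cos(p[2]),np.sin(p[2])],[-np.sin(p[2]),np.cos(p[2])]])
r=least_squares(lambda p:(T(p,L)-P).ravel(),[560,-30,0]); print("tray",r.x,r.fun.round(1))
cor=np.array([onz(c,*cr(*q),34)[:2] for q in((103,22),(515,70),(458,576),(20,520))]); print("rim",cor.mean(0),np.arctan2(*(cor[0]+cor[1]-cor[2]-cor[3])[::-1]))
print("pockets L,R",T(r.x,np.array([(0,74),(0,-74)])))
lg=np.array([onz(c,*cr(*q),42)[:2] for q in((241,204),(332,214),(308,362),(220,350))]);d=lg[0]+lg[1]-lg[2]-lg[3];print("logger",lg.mean(0),np.arctan2(d[1],d[0]),np.linalg.norm(d)/2)
lf=np.array([onz(c,*cr(*q),64)[:2] for q in((350,243),(448,255),(438,346),(335,333))]);d=lf[0]+lf[1]-lf[2]-lf[3];print("loaf",lf.mean(0),np.arctan2(d[1],d[0]),np.linalg.norm(d)/2)
print("brioche knot",onz(c,*cr(149,266),12+52),"body",onz(c,*cr(152,274),44))
print("muffin",onz(c,*cg(617,503),12+42))
g=np.array([onz(c,*q,12)[:2] for q in(cg(565,330),cg(728,320),cg(728,573),cg(557,579))]);d=g[0]+g[1]-g[2]-g[3];print("grid",g.mean(0),np.arctan2(d[1],d[0]),np.linalg.norm(d)/2,np.linalg.norm(g[0]+g[3]-g[1]-g[2])/2)
print(g.round())
E
python3 m.py
python3 - <<'E'
from h import *
c=load("top");s=load("side")
def crop(im,x0,x1,y0,y1,k): return cv2.resize(im[y0:y1,x0:x1],None,fx=k,fy=k,interpolation=cv2.INTER_CUBIC)
im=s["img"][:,:,::-1]; a=crop(c["img"][:,:,::-1],396,466,165,255,6)[:540]
out=np.zeros((600,800,3),np.uint8); out[:540,:420]=a
b=crop(im,325,405,125,185,4.7)[:, :380]; out[:b.shape[0],420:420+b.shape[1]]=b
d=crop(im,180,320,265,375,2.7)[:297,:380]; out[300:300+d.shape[0],420:420+d.shape[1]]=d
cv2.imwrite("pics/crop2.png",np.clip(out*1.5,0,255).astype(np.uint8))
E
```

```text
tray [ 5.65431442e+02 -2.61814025e+01 -8.21057368e-02] [ 0.2  0.1 -0.  -0.8 -0.2  0.7]
rim [565.34070244 -27.63823607] -0.08409208624093023
pockets L,R [[571.50044204  47.56930756]
 [559.36244149 -99.93211258]]
logger [567.80584142 -28.19427838] -0.09681239061199345 95.51564108335612
loaf [ 557.63769128 -100.41516892] -0.09705364969499099 57.44749244386694
brioche knot [568.20915209  48.76445246  64.        ] body [568.64363885  48.49294161  44.        ]
muffin [419.80126968 340.8587582   54.        ]
grid [488.12085339 333.89588817] 0.10572675589790718 279.64981823729477 181.60795509536294
[[617. 439.]
 [637. 258.]
 [357. 229.]
 [342. 409.]]
```

View pics/crop2.png

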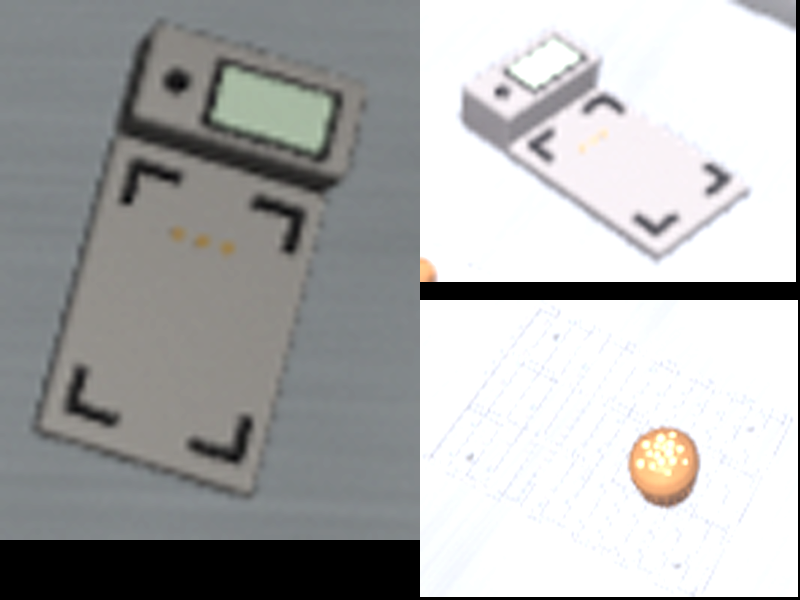

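The dock guides' outer corners sit at crop (130,160), (302,207), (245,462) and (68,408). The same four are clear in the side view, so I'll cross-check the two.

Run:
```python
from h import *
c=load("top");s=load("side")
k=lambda X,Y:((X+.5)/6-.5+396,(Y+.5)/6-.5+165)
ks=lambda X,Y:((X-420+.5)/4.7-.5+325,(Y+.5)/4.7-.5+125)
def rep(n,q):
    d=q[0]+q[1]-q[2]-q[3]; print(n,q.mean(0),np.arctan2(d[1],d[0]),np.linalg.norm(d)/2,np.linalg.norm(q[0]+q[3]-q[1]-q[2])/2)
rep("dock top",np.array([onz(c,*k(*p),17)[:2] for p in((128,158),(304,205),(245,464),(66,410))]))
rep("dock side",np.array([onz(s,*ks(*p),17)[:2] for p in((527,145),(603,93),(733,180),(655,237))]))
# blobs in side vs predicted
im=cv2.cvtColor(s["img"],cv2.COLOR_RGB2HSV); m=cv2.inRange(im,(3,90,40),(25,255,255))
n,l,st,ce=cv2.connectedComponentsWithStats(m)
for i in range(1,n):
    if st[i,4]>60 and 200<ce[i,0]<360: print("side blob",ce[i].round(1),st[i])
pr={"muffin":[419.8,340.9,44],"brioche":[568.5,48.6,44],"loaf":[557.6,-100.4,40],"logger":[567.8,-28.2,42]}
for a,p in pr.items(): print(a,proj(s,p).round(1))
im=cv2.cvtColor(c["img"],cv2.COLOR_RGB2HSV); m=cv2.inRange(im,(3,90,40),(25,255,255))
n,l,st,ce=cv2.connectedComponentsWithStats(m)
for i in range(1,n):
    if st[i,4]>60 and 150<ce[i,0]<360: print("top blob",ce[i].round(1),st[i])
```

```text
dock top [ 491.39823375 -334.36903229] -0.23506413300350554 126.24464908520098 84.9931648875154
dock side [ 490.60859862 -332.42351669] -0.2702331196752227 127.37467254965713 85.64000068638778
side blob [291.5 179. ] [284 171  17  15 133]
side blob [316.1 186.7] [304 176  24  22 291]
side blob [260.8 206.8] [252 199  18  16 163]
side blob [287.5 218.6] [278 210  20  20 307]
side blob [329.2 221.4] [321 213  18  17 156]
side blob [270.1 326.6] [258 313  25  28 447]
muffin [[270.  326.6]]
brioche [[287.7 218.2]]
loaf [[317.5 188.8]]
logger [[302.2 201.8]]
top blob [169.1  59.6] [159  50  22  20 334]
top blob [198.7  63.2] [189  54  21  20 327]
top blob [165.5  84.3] [154  74  23  21 362]
top blob [296.3 147.9] [287 139  20  19 292]
top blob [347.6 154.8] [338 146  20  19 295]
top blob [291.1 180.7] [281 171  22  21 360]
top blob [344.6 185.3] [333 175  24  22 415]
top blob [314.4 218.9] [305 209  20  21 324]
top blob [178.9 228.2] [168 217  23  23 385]
```

Both views agree within about 2 mm. Tray centre is (565.4,-27) with yaw -0.083 and dock centre is (491,-333.5) with yaw about -0.25. A small planner will turn waypoints into rows.

```bash
cat > plan.py <<'E'
# usage: plan.py "x y z yaw" ... : rows for successive calls, each split so a call reaches one waypoint
import sys
from h import *
from plant import ctrl
s=ctrl.sense(); p=s["eef_pos"]; R=Ro.from_rotvec(s["ee_rot"])
x=R.as_matrix()[:,0]; print("t %.1f"%s["t"],"pos",p.round(1),"yaw %.3f"%np.arctan2(x[1],x[0]),"tilt %.3f"%np.arccos(-R.as_matrix()[2,2]),"w %.1f gf %.1f"%(s["width"],s["grasp_force"]),"F",s["contact_force"].round(1),"q",s["joint_pos"].round(2))
for a in sys.argv[1:]:
    q=np.array(list(map(float,a.split()))); T=Ro.from_matrix(np.array([[np.cos(q[3]),np.sin(q[3]),0],[np.sin(q[3]),-np.cos(q[3]),0],[0,0,-1]]))
    sh=R.inv().apply(q[:3]-p)/250; tu=(R.inv()*T).as_rotvec()/(np.pi/2)
    print(a,"->",sh.round(3),tu.round(3),"dist %.0f"%(250*np.linalg.norm(sh)))
    p,R=q[:3],T
E
python3 plan.py "330 -350 180 0.95" "470 -200 160 1.488" "557.6 -100.4 130 1.488" "557.6 -100.4 23 1.488"
```

```text
t 0.1 pos [ 181.6 -518.6  204.4] yaw 0.337 tilt 0.002 w 93.9 gf 0.0 F [ 0.   0.6 -0.5] q [-1.34  0.09  1.37  0.    1.68 -0.1 ]
330 -350 180 0.95 -> [ 0.783 -0.44   0.099] [-0.001 -0.001 -0.39 ] dist 226
470 -200 160 1.488 -> [0.814 0.107 0.08 ] [ 0.     0.    -0.343] dist 206
557.6 -100.4 130 1.488 -> [0.426 0.316 0.12 ] [0. 0. 0.] dist 136
557.6 -100.4 23 1.488 -> [0.    0.    0.428] [0. 0. 0.] dist 107
```

Call:
{"op": "play_rows", "data": {
  "targets": [
    [[0.26,-0.15,0.03],[0,0,-0.1]],
    [[0.52,-0.3,0.06],[0,0,-0.2]],
    [[0.783,-0.44,0.1],[0,0,-0.3]],
    [[0.783,-0.44,0.1],[0,0,-0.39]],
    [[0.783,-0.44,0.1],[0,0,-0.39]]
  ],
  "grip": 1,
  "newtons": 12
}}

```text
t: 0.72
eef_pos: [331.2, -348.4, 179.7]
ee_rot: [-2.79, -1.441, 0.0]
contact_force: [-0.4, 0.1, 0.1]
width: 94.0
grasp_force: 0.0
```

Call:
{"op": "play_rows", "data": {
  "targets": [
    [[0.27,0.04,0.03],[0,0,-0.09]],
    [[0.54,0.07,0.06],[0,0,-0.18]],
    [[0.814,0.107,0.08],[0,0,-0.27]],
    [[0.814,0.107,0.08],[0,0,-0.343]],
    [[0.814,0.107,0.08],[0,0,-0.343]]
  ]
}}

```text
t: 1.35
eef_pos: [470.5, -200.8, 160.0]
ee_rot: [-2.312, -2.126, 0.002]
contact_force: [0.6, -0.0, -0.2]
width: 94.1
grasp_force: 0.0
```

Call:
{"op": "play_rows", "data": {
  "targets": [
    [[0.2,0.15,0.06],[0,0,0]],
    [[0.426,0.316,0.12],[0,0,0]],
    [[0.426,0.316,0.12],[0,0,0]],
    [[0.426,0.316,0.12],[0,0,0]]
  ]
}}

```text
t: 1.85
eef_pos: [557.4, -102.5, 130.2]
ee_rot: [-2.313, -2.125, 0.003]
contact_force: [-0.0, 0.2, 0.3]
width: 94.2
grasp_force: 0.0
```

```bash
python3 plan.py "557.6 -100.4 23 1.488"
```

```text
t 1.9 pos [ 557.4 -102.5  130.2] yaw 1.486 tilt 0.002 w 94.2 gf 0.0 F [-0.   0.2  0.3] q [-0.28  0.15  1.45 -0.    1.54 -0.2 ]
557.6 -100.4 23 1.488 -> [0.009 0.001 0.429] [-0.001  0.001 -0.001] dist 107
```

Call:
{"op": "play_rows", "data": {
  "targets": [
    [[0.009,0,0.15],[0,0,0]],
    [[0.009,0,0.3],[0,0,0]],
    [[0.009,0,0.4],[0,0,0]],
    [[0.009,0,0.428],[0,0,0]],
    [[0.009,0,0.428],[0,0,0]]
  ]
}}

```text
t: 2.48
eef_pos: [557.9, -100.4, 24.3]
ee_rot: [2.313, 2.124, 0.0]
contact_force: [0.2, 0.7, 0.8]
width: 94.3
grasp_force: 0.0
```

Call:
{"op": "play_rows", "data": {
  "targets": [
    [[0,0,0],[0,0,0]],
    [[0,0,0],[0,0,0]],
    [[0,0,0],[0,0,0]],
    [[0,0,0],[0,0,0]],
    [[0,0,0],[0,0,0]]
  ],
  "grip": 0.3,
  "newtons": 12
}}

```text
t: 3.1
eef_pos: [559.0, -98.9, 24.1]
ee_rot: [2.31, 2.127, 0.002]
contact_force: [1.3, 0.1, 1.2]
width: 53.9
grasp_force: 12.0
```

Call:
{"op": "play_rows", "data": {
  "targets": [
    [[0,0,0],[0,0,0]],
    [[0,0,0],[0,0,0]]
  ]
}}

```text
t: 3.35
eef_pos: [559.0, -98.9, 24.1]
ee_rot: [2.31, 2.127, 0.002]
contact_force: [4.3, 1.0, 3.1]
width: 53.8
grasp_force: 12.0
```

```bash
python3 plan.py "557.6 -100.4 160 1.488" "550 100 160 1.488" "515 300 160 1.488" "515 300 24 1.488"
```

```text
t 3.4 pos [559.  -98.9  24.1] yaw 1.488 tilt 0.002 w 53.8 gf 12.0 F [4.3 1.  3.1] q [-0.28  0.23  1.58  0.    1.33 -0.19]
557.6 -100.4 160 1.488 -> [-0.007 -0.004 -0.544] [0.001 0.    0.   ] dist 136
550 100 160 1.488 -> [ 0.796 -0.097  0.   ] [0. 0. 0.] dist 201
515 300 160 1.488 -> [ 0.786 -0.206  0.   ] [0. 0. 0.] dist 203
515 300 24 1.488 -> [0.    0.    0.544] [0. 0. 0.] dist 136
```

Call:
{"op": "play_rows", "data": {
  "targets": [
    [[0,0,-0.1],[0,0,0]],
    [[0,0,-0.27],[0,0,0]],
    [[0,0,-0.44],[0,0,0]],
    [[0,0,-0.544],[0,0,0]]
  ]
}}

```text
t: 3.85
eef_pos: [557.4, -99.0, 160.6]
ee_rot: [-2.311, -2.127, 0.002]
contact_force: [-0.4, -0.3, -1.4]
width: 54.2
grasp_force: 12.0
```

Call:
{"op": "play_rows", "data": {
  "targets": [
    [[0.13,-0.01,0],[0,0,0]],
    [[0.32,-0.03,0],[0,0,0]],
    [[0.5,-0.06,0],[0,0,0]],
    [[0.66,-0.08,0],[0,0,0]],
    [[0.796,-0.097,0],[0,0,0]]
  ]
}}

```text
t: 4.47
eef_pos: [548.5, 102.6, 157.7]
ee_rot: [-2.309, -2.127, 0.006]
contact_force: [-0.6, -0.0, -1.5]
width: 53.9
grasp_force: 12.0
```

Call:
{"op": "play_rows", "data": {
  "targets": [
    [[0.2,-0.05,0],[0,0,0]],
    [[0.4,-0.11,0],[0,0,0]],
    [[0.6,-0.17,0],[0,0,0]],
    [[0.786,-0.206,0],[0,0,0]],
    [[0.786,-0.206,0],[0,0,0]]
  ]
}}

```text
t: 5.1
eef_pos: [513.0, 303.8, 157.4]
ee_rot: [-2.305, -2.132, 0.007]
contact_force: [0.7, -0.4, -2.2]
width: 53.8
grasp_force: 12.0
```

```bash
python3 plan.py "515 300 50 1.488" "515 300 25 1.488"
```

```text
t 5.1 pos [513.  303.8 157.4] yaw 1.493 tilt 0.005 w 53.8 gf 12.0 F [ 0.7 -0.4 -2.2] q [0.44 0.21 1.33 0.   1.61 0.52]
515 300 50 1.488 -> [-0.013  0.011  0.43 ] [-0.003  0.001  0.003] dist 108
515 300 25 1.488 -> [0.  0.  0.1] [0. 0. 0.] dist 25
```

Call:
{"op": "play_rows", "data": {
  "targets": [
    [[-0.01,0.01,0.18],[0,0,0]],
    [[-0.013,0.011,0.36],[0,0,0]],
    [[-0.013,0.011,0.48],[0,0,0]],
    [[-0.013,0.011,0.527],[0,0,0]],
    [[-0.013,0.011,0.527],[0,0,0]]
  ]
}}

```text
t: 5.72
eef_pos: [517.5, 297.1, 27.3]
ee_rot: [-2.312, -2.127, 0.003]
contact_force: [0.6, -0.5, -1.0]
width: 53.5
grasp_force: 12.0
```

```bash
python3 plan.py "515 300 24.5 1.488"
```

```text
t 5.7 pos [517.5 297.1  27.3] yaw 1.487 tilt 0.002 w 53.5 gf 12.0 F [ 0.6 -0.5 -1. ] q [ 0.43  0.29  1.5  -0.    1.36  0.51]
515 300 24.5 1.488 -> [ 0.011 -0.011  0.011] [-0.001  0.001 -0.   ] dist 5
```

Call:
{"op": "play_rows", "data": {
  "targets": [
    [[0,0,0.006],[0,0,0]],
    [[0,0,0.011],[0,0,0]],
    [[0,0,0.011],[0,0,0]]
  ]
}}

```text
t: 6.1
eef_pos: [518.1, 298.3, 25.6]
ee_rot: [2.311, 2.128, 0.002]
contact_force: [0.8, -0.4, -1.1]
width: 54.0
grasp_force: 12.0
```

Call:
{"op": "play_rows", "data": {
  "targets": [
    [[0,0,0],[0,0,0]],
    [[0,0,0],[0,0,0]],
    [[0,0,0],[0,0,0]],
    [[0,0,0],[0,0,0]],
    [[0,0,-0.1],[0,0,0]]
  ],
  "grip": 1
}}

```text
t: 6.72
eef_pos: [515.8, 297.2, 47.6]
ee_rot: [-2.31, -2.127, 0.009]
contact_force: [0.2, -0.2, -0.2]
width: 93.9
grasp_force: 0.0
```

```bash
python3 plan.py "517 297 140 1.488" "540 170 140 1.488" "568.5 48.6 130 1.488" "568.5 48.6 26 1.488"
```

```text
t 6.7 pos [515.8 297.2  47.6] yaw 1.488 tilt 0.006 w 93.9 gf 0.0 F [ 0.2 -0.2 -0.2] q [ 0.43  0.27  1.48 -0.    1.4   0.51]
517 297 140 1.488 -> [-0.001  0.003 -0.37 ] [-0.003  0.002  0.   ] dist 92
540 170 140 1.488 -> [-0.499  0.134  0.   ] [0. 0. 0.] dist 129
568.5 48.6 130 1.488 -> [-0.475  0.154  0.04 ] [0. 0. 0.] dist 125
568.5 48.6 26 1.488 -> [0.    0.    0.416] [0. 0. 0.] dist 104
```

Call:
{"op": "play_rows", "data": {
  "targets": [
    [[0,0,-0.2],[0,0,0]],
    [[0,0,-0.37],[0,0,0]],
    [[-0.25,0.07,-0.37],[0,0,0]],
    [[-0.5,0.137,-0.37],[0,0,0]]
  ]
}}

```text
t: 7.22
eef_pos: [541.3, 174.6, 143.6]
ee_rot: [2.307, 2.13, 0.003]
contact_force: [0.8, 0.1, -0.5]
width: 93.7
grasp_force: 0.0
```

Call:
{"op": "play_rows", "data": {
  "targets": [
    [[-0.22,0.07,0.02],[0,0,0]],
    [[-0.42,0.14,0.04],[0,0,0]],
    [[-0.475,0.154,0.04],[0,0,0]],
    [[-0.475,0.154,0.04],[0,0,0]]
  ]
}}

```text
t: 7.72
eef_pos: [569.3, 53.4, 132.5]
ee_rot: [-2.312, -2.126, -0.001]
contact_force: [-0.8, 0.8, -0.0]
width: 94.4
grasp_force: 0.0
```

```bash
python3 plan.py "569.5 48.4 26 1.488"
```

```text
t 7.7 pos [569.3  53.4 132.5] yaw 1.487 tilt 0.001 w 94.4 gf 0.0 F [-0.8  0.8 -0. ] q [-0.01  0.16  1.43  0.    1.55  0.08]
569.5 48.4 26 1.488 -> [-0.02   0.003  0.426] [-0.    -0.    -0.001] dist 107
```

Call:
{"op": "play_rows", "data": {
  "targets": [
    [[-0.02,0.003,0.1],[0,0,0]],
    [[-0.02,0.003,0.26],[0,0,0]],
    [[-0.02,0.003,0.38],[0,0,0]],
    [[-0.02,0.003,0.426],[0,0,0]],
    [[-0.02,0.003,0.426],[0,0,0]]
  ]
}}

```text
t: 8.35
eef_pos: [569.2, 49.9, 25.8]
ee_rot: [-2.309, -2.129, 0.001]
contact_force: [0.5, -0.4, 0.1]
width: 93.9
grasp_force: 0.0
```

```bash
python3 plan.py "569.5 48.4 26 1.488"
```

```text
t 8.3 pos [569.2  49.9  25.8] yaw 1.490 tilt 0.001 w 93.9 gf 0.0 F [ 0.5 -0.4  0.1] q [-0.01  0.24  1.56  0.    1.34  0.07]
569.5 48.4 26 1.488 -> [-0.006  0.002 -0.001] [-0.001 -0.     0.001] dist 2
```

Call:
{"op": "play_rows", "data": {
  "targets": [
    [[-0.006,0,0],[0,0,0]],
    [[-0.006,0,0],[0,0,0]],
    [[-0.006,0,0],[0,0,0]],
    [[-0.006,0,0],[0,0,0]],
    [[-0.006,0,0],[0,0,0]]
  ],
  "grip": 0.4
}}

```text
t: 8.98
eef_pos: [569.9, 47.0, 26.6]
ee_rot: [2.311, 2.127, 0.001]
contact_force: [-0.9, 0.3, 2.7]
width: 61.7
grasp_force: 12.0
```

Call:
{"op": "play_rows", "data": {
  "targets": [
    [[0,0,0],[0,0,0]],
    [[0,0,0],[0,0,0]],
    [[0,0,-0.04],[0,0,0]],
    [[0,0,-0.1],[0,0,0]]
  ]
}}

```text
t: 9.48
eef_pos: [568.5, 47.2, 50.5]
ee_rot: [-2.31, -2.127, 0.003]
contact_force: [0.4, -0.1, -1.3]
width: 61.4
grasp_force: 12.0
```

```bash
python3 plan.py "569.5 48.4 160 1.488" "580 215 160 1.488" "590 380 160 1.488" "590 380 27 1.488"
```

```text
t 9.5 pos [568.5  47.2  50.5] yaw 1.488 tilt 0.003 w 61.4 gf 12.0 F [ 0.4 -0.1 -1.3] q [-0.02  0.21  1.54  0.    1.39  0.07]
569.5 48.4 160 1.488 -> [ 0.005  0.002 -0.438] [-0.002  0.     0.   ] dist 110
580 215 160 1.488 -> [ 0.668 -0.013  0.   ] [0. 0. 0.] dist 167
590 380 160 1.488 -> [ 0.661 -0.015  0.   ] [0. 0. 0.] dist 165
590 380 27 1.488 -> [0.    0.    0.532] [0. 0. 0.] dist 133
```

Call:
{"op": "play_rows", "data": {
  "targets": [
    [[0,0,-0.18],[0,0,0]],
    [[0,0,-0.438],[0,0,0]],
    [[0.2,0,-0.438],[0,0,0]],
    [[0.42,-0.01,-0.438],[0,0,0]],
    [[0.668,-0.013,-0.438],[0,0,0]]
  ]
}}

```text
t: 10.1
eef_pos: [580.3, 214.9, 161.8]
ee_rot: [2.312, 2.125, 0.002]
contact_force: [0.6, -0.0, -1.5]
width: 61.5
grasp_force: 12.0
```

Call:
{"op": "play_rows", "data": {
  "targets": [
    [[0.2,0,0],[0,0,0]],
    [[0.4,-0.01,0],[0,0,0]],
    [[0.58,-0.015,0],[0,0,0]],
    [[0.661,-0.015,0],[0,0,0]],
    [[0.661,-0.015,0],[0,0,0]]
  ]
}}

```text
t: 10.72
eef_pos: [589.4, 380.3, 160.3]
ee_rot: [-2.309, -2.131, 0.001]
contact_force: [-1.4, -0.2, -0.9]
width: 61.5
grasp_force: 12.0
```

```bash
python3 plan.py "590 380 29 1.488"
```

```text
t 10.7 pos [589.4 380.3 160.3] yaw 1.491 tilt 0.000 w 61.5 gf 12.0 F [-1.4 -0.2 -0.9] q [ 0.49  0.44  1.02 -0.    1.68  0.57]
590 380 29 1.488 -> [-0.001  0.003  0.525] [-0.     0.     0.002] dist 131
```

Call:
{"op": "play_rows", "data": {
  "targets": [
    [[0,0,0.16],[0,0,0]],
    [[0,0,0.34],[0,0,0]],
    [[0,0,0.47],[0,0,0]],
    [[0,0,0.525],[0,0,0]],
    [[0,0,0.525],[0,0,0]]
  ]
}}

```text
t: 11.35
eef_pos: [590.1, 377.9, 29.4]
ee_rot: [2.312, 2.127, -0.001]
contact_force: [-0.0, 0.0, -0.1]
width: 61.6
grasp_force: 12.0
```

```bash
python3 plan.py "590 380 26.5 1.488"
```

```text
t 11.3 pos [590.1 377.9  29.4] yaw 1.487 tilt 0.001 w 61.6 gf 12.0 F [-0.   0.  -0.1] q [ 0.49  0.5   1.2  -0.    1.44  0.57]
590 380 26.5 1.488 -> [ 0.008 -0.001  0.011] [-0.  0. -0.] dist 4
```

Call:
{"op": "play_rows", "data": {
  "targets": [
    [[0,0,0.006],[0,0,0]],
    [[0,0,0.01],[0,0,0]],
    [[0,0,0.01],[0,0,0]]
  ]
}}

```text
t: 11.72
eef_pos: [590.3, 379.1, 27.6]
ee_rot: [2.311, 2.128, 0.002]
contact_force: [0.2, 0.3, -0.7]
width: 61.3
grasp_force: 12.0
```

Call:
{"op": "play_rows", "data": {
  "targets": [
    [[0,0,0],[0,0,0]],
    [[0,0,0],[0,0,0]],
    [[0,0,0],[0,0,0]],
    [[0,0,0],[0,0,0]],
    [[0,0,-0.1],[0,0,0]]
  ],
  "grip": 1
}}

```text
t: 12.35
eef_pos: [588.1, 377.8, 48.7]
ee_rot: [-2.31, -2.127, 0.01]
contact_force: [0.3, 0.0, -0.1]
width: 94.0
grasp_force: 0.0
```

```bash
python3 plan.py "590 378 170 1.488" "580 180 170 0.7" "567.8 -28.2 130 -0.09" "567.8 -28.2 16 -0.09"
```

```text
t 12.3 pos [588.1 377.8  48.7] yaw 1.488 tilt 0.006 w 94.0 gf 0.0 F [ 0.3  0.  -0.1] q [ 0.49  0.49  1.18 -0.    1.48  0.57]
590 378 170 1.488 -> [-0.     0.005 -0.485] [-0.003  0.002  0.   ] dist 121
580 180 170 0.7 -> [-0.793  0.026  0.   ] [0.    0.    0.502] dist 198
567.8 -28.2 130 -0.09 -> [-0.574  0.606  0.16 ] [0.    0.    0.503] dist 212
567.8 -28.2 16 -0.09 -> [0.    0.    0.456] [0. 0. 0.] dist 114
```

Call:
{"op": "play_rows", "data": {
  "targets": [
    [[0,0,-0.2],[0,0,0]],
    [[0,0,-0.42],[0,0,0]],
    [[0,0,-0.485],[0,0,0]],
    [[0,0,-0.485],[0,0,0]]
  ]
}}

```text
t: 12.85
eef_pos: [590.4, 379.2, 174.3]
ee_rot: [2.311, 2.127, 0.004]
contact_force: [0.2, -0.2, 0.5]
width: 94.2
grasp_force: 0.0
```

Call:
{"op": "play_rows", "data": {
  "targets": [
    [[-0.2,0,0],[0,0,0.1]],
    [[-0.4,0.01,0],[0,0,0.2]],
    [[-0.6,0.02,0],[0,0,0.3]],
    [[-0.793,0.026,0],[0,0,0.4]],
    [[-0.793,0.026,0],[0,0,0.5]]
  ]
}}

```text
t: 13.48
eef_pos: [578.5, 176.9, 169.2]
ee_rot: [2.955, 1.067, -0.01]
contact_force: [-0.8, 1.1, -0.3]
width: 93.8
grasp_force: 0.0
```

Call:
{"op": "play_rows", "data": {
  "targets": [
    [[-0.15,0.15,0.04],[0,0,0.1]],
    [[-0.3,0.3,0.08],[0,0,0.2]],
    [[-0.45,0.45,0.12],[0,0,0.3]],
    [[-0.574,0.6,0.16],[0,0,0.4]],
    [[-0.574,0.6,0.16],[0,0,0.5]]
  ]
}}

```text
t: 14.1
eef_pos: [564.7, -29.7, 127.9]
ee_rot: [3.138, -0.146, -0.014]
contact_force: [0.5, -0.8, 0.4]
width: 93.7
grasp_force: 0.0
```

```bash
python3 plan.py "567.8 -28.2 70 -0.09" "567.8 -28.2 16 -0.09"
```

```text
t 14.1 pos [564.7 -29.7 127.9] yaw -0.093 tilt 0.009 w 93.7 gf 0.0 F [ 0.5 -0.8  0.4] q [-0.15  0.16  1.45 -0.    1.55  1.51]
567.8 -28.2 70 -0.09 -> [ 0.014 -0.007  0.231] [ 0.     0.005 -0.002] dist 58
567.8 -28.2 16 -0.09 -> [0.    0.    0.216] [0. 0. 0.] dist 54
```

Call:
{"op": "play_rows", "data": {
  "targets": [
    [[0.01,-0.007,0.12],[0,0.005,0]],
    [[0.014,-0.007,0.231],[0,0.005,0]],
    [[0.014,-0.007,0.231],[0,0.005,0]],
    [[0.014,-0.007,0.231],[0,0.005,0]]
  ]
}}

```text
t: 14.6
eef_pos: [570.6, -24.9, 74.4]
ee_rot: [3.139, -0.13, 0.01]
contact_force: [0.0, -0.2, 0.7]
width: 94.2
grasp_force: 0.0
```

```bash
python3 plan.py "567.8 -28.2 17 -0.09"
```

```text
t 14.6 pos [570.6 -24.9  74.4] yaw -0.083 tilt 0.006 w 94.2 gf 0.0 F [ 0.  -0.2  0.7] q [-0.14  0.19  1.52  0.    1.43  1.51]
567.8 -28.2 17 -0.09 -> [-0.012  0.014  0.23 ] [-0.    -0.004  0.005] dist 58
```

Call:
{"op": "play_rows", "data": {
  "targets": [
    [[-0.01,0.01,0.1],[0,-0.004,0.005]],
    [[-0.01,0.01,0.18],[0,-0.004,0.005]],
    [[-0.01,0.01,0.22],[0,-0.004,0.005]],
    [[-0.01,0.01,0.225],[0,-0.004,0.005]],
    [[-0.01,0.01,0.225],[0,-0.004,0.005]]
  ]
}}

```text
t: 15.22
eef_pos: [569.7, -27.4, 20.1]
ee_rot: [3.138, -0.142, 0.006]
contact_force: [0.4, -0.3, -0.1]
width: 94.2
grasp_force: 0.0
```

```bash
python3 plan.py "567.8 -28.2 17 -0.09"
```

```text
t 15.2 pos [569.7 -27.4  20.1] yaw -0.090 tilt 0.004 w 94.2 gf 0.0 F [ 0.4 -0.3 -0.1] q [-0.15  0.24  1.58  0.    1.32  1.51]
567.8 -28.2 17 -0.09 -> [-0.007  0.004  0.012] [ 0.    -0.002 -0.   ] dist 4
```

Descend the last few mm, grip, and lift a little.

Call:
{"op": "play_rows", "data": {
  "targets": [
    [[-0.007,0.003,0.012],[0,-0.002,0]],
    [[-0.007,0.003,0.012],[0,-0.002,0]],
    [[-0.007,0.003,0.012],[0,-0.002,0]]
  ]
}}

```text
t: 15.6
eef_pos: [567.1, -28.0, 16.1]
ee_rot: [3.138, -0.142, -0.002]
contact_force: [0.0, -0.1, 0.3]
width: 94.5
grasp_force: 0.0
```

Call:
{"op": "play_rows", "data": {
  "targets": [
    [[0,0,0],[0,0,0]],
    [[0,0,0],[0,0,0]],
    [[0,0,0],[0,0,0]],
    [[0,0,0],[0,0,0]],
    [[0,0,0],[0,0,0]]
  ],
  "grip": 0.4,
  "newtons": 25
}}

```text
t: 16.23
eef_pos: [567.1, -28.1, 15.9]
ee_rot: [3.138, -0.142, -0.002]
contact_force: [0.7, -1.9, -0.3]
width: 57.7
grasp_force: 24.9
```

Call:
{"op": "play_rows", "data": {
  "targets": [
    [[0,0,0],[0,0,0]],
    [[0,0,0],[0,0,0]],
    [[0,0,-0.04],[0,0,0]],
    [[0,0,-0.12],[0,0,0]]
  ]
}}

```text
t: 16.73
eef_pos: [565.7, -27.5, 45.0]
ee_rot: [-3.138, 0.142, 0.008]
contact_force: [-0.2, 0.2, -2.8]
width: 57.9
grasp_force: 24.9
```

```bash
python3 plan.py "567 -28 130 -0.09" "530 -180 130 -0.17" "491 -333.5 130 -0.25" "491 -333.5 40 -0.25"
```

```text
t 16.7 pos [565.7 -27.5  45. ] yaw -0.090 tilt 0.005 w 57.9 gf 24.9 F [-0.2  0.2 -2.8] q [-0.15  0.21  1.55  0.    1.38  1.51]
567 -28 130 -0.09 -> [ 0.003  0.001 -0.34 ] [-0.     0.003 -0.   ] dist 85
530 -180 130 -0.17 -> [-0.093  0.619  0.   ] [0.    0.    0.051] dist 156
491 -333.5 130 -0.25 -> [-0.05   0.632  0.   ] [0.    0.    0.051] dist 158
491 -333.5 40 -0.25 -> [0.   0.   0.36] [0. 0. 0.] dist 90
```

Call:
{"op": "play_rows", "data": {
  "targets": [
    [[0,0,-0.16],[0,0,0]],
    [[0,0,-0.34],[0,0,0]],
    [[-0.03,0.2,-0.34],[0,0,0.02]],
    [[-0.06,0.42,-0.34],[0,0,0.04]],
    [[-0.09,0.62,-0.34],[0,0,0.05]]
  ]
}}

```text
t: 17.35
eef_pos: [530.2, -181.5, 131.4]
ee_rot: [-3.13, 0.265, 0.002]
contact_force: [0.4, -0.1, -3.0]
width: 57.7
grasp_force: 24.9
```

Call:
{"op": "play_rows", "data": {
  "targets": [
    [[-0.02,0.2,0],[0,0,0.02]],
    [[-0.03,0.4,0],[0,0,0.04]],
    [[-0.05,0.56,0],[0,0,0.05]],
    [[-0.05,0.632,0],[0,0,0.05]],
    [[-0.05,0.632,0],[0,0,0.05]]
  ]
}}

```text
t: 17.98
eef_pos: [491.8, -334.1, 130.8]
ee_rot: [-3.116, 0.39, 0.003]
contact_force: [-0.1, 0.5, -3.2]
width: 57.8
grasp_force: 24.9
```

```bash
python3 plan.py "491 -333.5 50 -0.25"
```

```text
t 18.0 pos [ 491.8 -334.1  130.8] yaw -0.249 tilt 0.002 w 57.8 gf 24.9 F [-0.1  0.5 -3.2] q [-0.69  0.21  1.38 -0.    1.55  1.13]
491 -333.5 50 -0.25 -> [-0.003 -0.001  0.323] [-0.001  0.001  0.001] dist 81
```

Call:
{"op": "play_rows", "data": {
  "targets": [
    [[0,0,0.13],[0,0,0]],
    [[0,0,0.27],[0,0,0]],
    [[0,0,0.35],[0,0,0]],
    [[0,0,0.365],[0,0,0]],
    [[0,0,0.365],[0,0,0]]
  ]
}}

```text
t: 18.6
eef_pos: [492.6, -333.1, 40.5]
ee_rot: [3.118, -0.386, -0.001]
contact_force: [0.7, -0.3, -1.8]
width: 57.9
grasp_force: 24.9
```

```bash
python3 plan.py "491 -333.5 17.5 -0.25"
python3 - <<'E'
from h import *
a=snap("top")["img"][160:250,396:486,::-1]; b=snap("side")["img"][110:180,320:410,::-1]
a=cv2.resize(a,None,fx=4.4,fy=4.4,interpolation=2); b=cv2.resize(b,None,fx=4.4,fy=4.4,interpolation=2)
o=np.zeros((400,800,3),np.uint8); o[:396,:396]=a; o[:308,400:796]=b; cv2.imwrite("pics/dock1.png",np.clip(o*1.3,0,255).astype(np.uint8))
E
```

```text
t 18.6 pos [ 492.6 -333.1   40.5] yaw -0.246 tilt 0.001 w 57.9 gf 24.9 F [ 0.7 -0.3 -1.8] q [-0.69  0.27  1.49 -0.    1.38  1.13]
491 -333.5 17.5 -0.25 -> [-0.006  0.003  0.092] [0.    0.    0.003] dist 23
```

View pics/dock1.png

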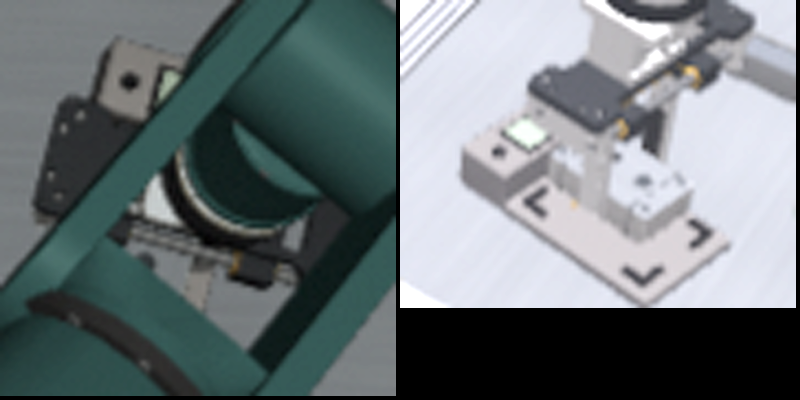

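The side view shows the logger held level over the seat, parallel to the dock and between the guides at (540,200), (640,275) and (700,235). Lowering it now.

Call:
{"op": "play_rows", "data": {
  "targets": [
    [[-0.006,0.002,0.04],[0,0,0]],
    [[-0.006,0.002,0.075],[0,0,0]],
    [[-0.006,0.002,0.092],[0,0,0]],
    [[-0.006,0.002,0.096],[0,0,0]],
    [[-0.006,0.002,0.096],[0,0,0]]
  ]
}}

```text
t: 19.32
eef_pos: [490.2, -334.1, 15.9]
ee_rot: [3.117, -0.388, -0.002]
contact_force: [-0.2, 1.5, 0.0]
width: 57.9
grasp_force: 24.9
```

```bash
python3 plan.py "491 -333.5 16 -0.25"
```

```text
t 19.3 pos [ 490.2 -334.1   15.9] yaw -0.248 tilt 0.001 w 57.9 gf 24.9 F [-0.2  1.5  0. ] q [-0.69  0.29  1.52 -0.    1.33  1.13]
491 -333.5 16 -0.25 -> [ 0.003 -0.003 -0.   ] [0.    0.001 0.002] dist 1
```

Call:
{"op": "play_rows", "data": {
  "targets": [
    [[0,0,0],[0,0,0]],
    [[0,0,0],[0,0,0]],
    [[0,0,0],[0,0,0]],
    [[0,0,0],[0,0,0]],
    [[0,0,-0.08],[0,0,0]]
  ],
  "grip": 1
}}

```text
t: 19.95
eef_pos: [488.9, -333.0, 33.9]
ee_rot: [-3.115, 0.388, 0.008]
contact_force: [0.5, 0.2, -0.0]
width: 94.4
grasp_force: 0.0
```

Call:
{"op": "play_rows", "data": {
  "targets": [
    [[0,0,-0.2],[0,0,0]],
    [[0,0,-0.4],[0,0,0]],
    [[0,0,-0.5],[0,0,0]],
    [[0,0,-0.5],[0,0,0]]
  ]
}}

```text
t: 20.45
eef_pos: [491.7, -335.1, 163.9]
ee_rot: [3.114, -0.387, 0.006]
contact_force: [0.8, -0.4, -0.8]
width: 93.9
grasp_force: 0.0
```

```bash
python3 plan.py "520 -150 160 0.5" "530 80 160 1.3" "517 297.5 140 1.488" "517 297.5 26 1.488"
```

```text
t 20.4 pos [ 491.7 -335.1  163.9] yaw -0.248 tilt 0.005 w 93.9 gf 0.0 F [ 0.8 -0.4 -0.8] q [-0.69  0.19  1.33 -0.    1.61  1.13]
520 -150 160 0.5 -> [-0.072 -0.746  0.013] [ 0.003 -0.002 -0.476] dist 187
530 80 160 1.3 -> [ 0.476 -0.788  0.   ] [ 0.     0.    -0.509] dist 230
517 297.5 140 1.488 -> [ 0.824 -0.283  0.08 ] [ 0.    0.   -0.12] dist 219
517 297.5 26 1.488 -> [0.    0.    0.456] [0. 0. 0.] dist 114
```

Call:
{"op": "play_rows", "data": {
  "targets": [
    [[-0.02,-0.2,0],[0,0,-0.1]],
    [[-0.04,-0.4,0],[0,0,-0.2]],
    [[-0.06,-0.6,0.01],[0,0,-0.3]],
    [[-0.07,-0.746,0.01],[0,0,-0.4]],
    [[-0.07,-0.746,0.01],[0,0,-0.476]]
  ]
}}

```text
t: 21.08
eef_pos: [518.4, -145.8, 155.7]
ee_rot: [-3.037, -0.789, 0.007]
contact_force: [-0.5, -0.3, -0.9]
width: 93.9
grasp_force: 0.0
```

Call:
{"op": "play_rows", "data": {
  "targets": [
    [[0.12,-0.2,0],[0,0,-0.1]],
    [[0.24,-0.4,0],[0,0,-0.2]],
    [[0.36,-0.6,0],[0,0,-0.3]],
    [[0.476,-0.788,0],[0,0,-0.4]],
    [[0.476,-0.788,0],[0,0,-0.5]]
  ]
}}

```text
t: 21.7
eef_pos: [527.6, 84.8, 155.6]
ee_rot: [-2.501, -1.895, 0.006]
contact_force: [0.1, -0.4, -0.6]
width: 94.1
grasp_force: 0.0
```

Call:
{"op": "play_rows", "data": {
  "targets": [
    [[0.2,-0.07,0.02],[0,0,-0.06]],
    [[0.4,-0.14,0.04],[0,0,-0.12]],
    [[0.6,-0.21,0.06],[0,0,-0.12]],
    [[0.824,-0.283,0.08],[0,0,-0.12]],
    [[0.824,-0.283,0.08],[0,0,-0.12]]
  ]
}}

```text
t: 22.32
eef_pos: [516.7, 301.6, 134.5]
ee_rot: [-2.318, -2.116, 0.009]
contact_force: [1.0, -0.3, -0.2]
width: 93.9
grasp_force: 0.0
```

```bash
python3 plan.py "517 297.5 26 1.488"
python3 - <<'E'
from h import *
im=snap("top")["img"][:,:,::-1]; s=snap("side")["img"][:,:,::-1]
a=cv2.resize(im[150:265,150:250],None,fx=3.4,fy=3.4,interpolation=2); b=cv2.resize(im[165:255,396:466],None,fx=3.4,fy=3.4,interpolation=2)
d=cv2.resize(s[130:190,325:400],None,fx=2.8,fy=2.8,interpolation=2)
o=np.zeros((400,800,3),np.uint8); o[:a.shape[0],:340]=a; o[:b.shape[0],345:345+b.shape[1]]=b; o[:d.shape[0],588:588+d.shape[1]]=d
cv2.imwrite("pics/chk2.png",np.clip(o*1.4,0,255).astype(np.uint8))
E
```

```text
t 22.3 pos [516.7 301.6 134.5] yaw 1.480 tilt 0.007 w 93.9 gf 0.0 F [ 1.  -0.3 -0.2] q [0.43 0.22 1.36 0.   1.57 0.52]
517 297.5 26 1.488 -> [-0.015  0.006  0.434] [-0.004  0.001 -0.005] dist 109
```

View pics/chk2.png

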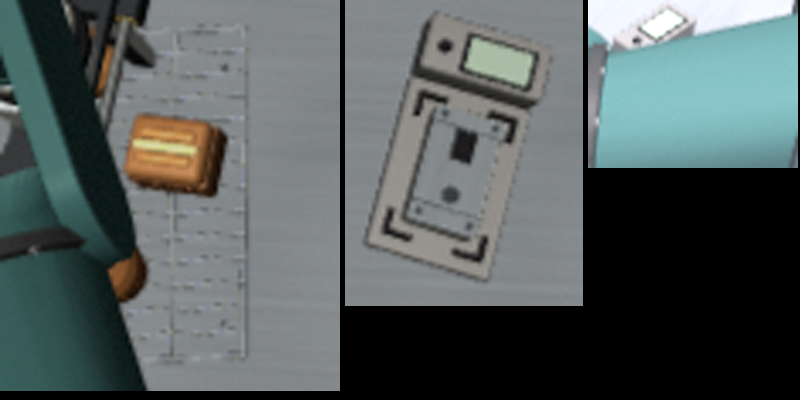

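The logger lies inside all four guides (panel 2, centre about (457,165)). The loaf stands upright on the grid at (165,150). Next I pick up the loaf.

Call:
{"op": "play_rows", "data": {
  "targets": [
    [[-0.015,0.004,0.12],[0,0,-0.005]],
    [[-0.015,0.004,0.28],[0,0,-0.005]],
    [[-0.015,0.004,0.4],[0,0,-0.005]],
    [[-0.015,0.004,0.43],[0,0,-0.005]],
    [[-0.015,0.004,0.43],[0,0,-0.005]]
  ]
}}

```text
t: 23.05
eef_pos: [519.8, 293.7, 30.8]
ee_rot: [-2.319, -2.118, 0.003]
contact_force: [-0.4, 0.9, 0.1]
width: 94.0
grasp_force: 0.0
```

```bash
python3 plan.py "517 297.5 25 1.488"
```

```text
t 23.1 pos [519.8 293.7  30.8] yaw 1.480 tilt 0.002 w 94.0 gf 0.0 F [-0.4  0.9  0.1] q [0.42 0.29 1.49 0.   1.36 0.51]
517 297.5 25 1.488 -> [ 0.014 -0.012  0.023] [-0.001  0.    -0.005] dist 8
```

Call:
{"op": "play_rows", "data": {
  "targets": [
    [[0.014,-0.01,0.02],[0,0,-0.005]],
    [[0.014,-0.01,0.02],[0,0,-0.005]],
    [[0.014,-0.01,0.02],[0,0,-0.005]]
  ]
}}

```text
t: 23.42
eef_pos: [517.8, 298.8, 26.6]
ee_rot: [-2.309, -2.13, -0.0]
contact_force: [1.1, 0.2, 0.8]
width: 93.9
grasp_force: 0.0
```

Call:
{"op": "play_rows", "data": {
  "targets": [
    [[0,0,0],[0,0,0]],
    [[0,0,0],[0,0,0]],
    [[0,0,0],[0,0,0]],
    [[0,0,0],[0,0,0]],
    [[0,0,0],[0,0,0]]
  ],
  "grip": 0.3,
  "newtons": 12
}}

```text
t: 24.05
eef_pos: [517.4, 298.4, 25.8]
ee_rot: [-2.309, -2.129, 0.002]
contact_force: [0.5, 0.2, -0.5]
width: 53.8
grasp_force: 12.0
```

Call:
{"op": "play_rows", "data": {
  "targets": [
    [[0,0,0],[0,0,0]],
    [[0,0,0],[0,0,0]],
    [[0,0,-0.04],[0,0,0]],
    [[0,0,-0.12],[0,0,0]]
  ]
}}

```text
t: 24.55
eef_pos: [516.4, 298.0, 55.1]
ee_rot: [-2.308, -2.128, 0.007]
contact_force: [1.1, 0.1, -1.9]
width: 53.8
grasp_force: 12.0
```

```bash
python3 plan.py "517 297.5 160 1.488" "540 100 160 1.488" "559 -99.5 160 1.488" "559 -99.5 26 1.488"
```

```text
t 24.6 pos [516.4 298.   55.1] yaw 1.490 tilt 0.005 w 53.8 gf 12.0 F [ 1.1  0.1 -1.9] q [0.43 0.27 1.47 0.   1.41 0.51]
517 297.5 160 1.488 -> [-0.002  0.001 -0.42 ] [-0.003  0.001  0.001] dist 105
540 100 160 1.488 -> [-0.78   0.157  0.   ] [0. 0. 0.] dist 199
559 -99.5 160 1.488 -> [-0.789  0.142  0.   ] [0. 0. 0.] dist 200
559 -99.5 26 1.488 -> [0.    0.    0.536] [0. 0. 0.] dist 134
```

Call:
{"op": "play_rows", "data": {
  "targets": [
    [[0,0,-0.18],[0,0,0]],
    [[0,0,-0.42],[0,0,0]],
    [[-0.2,0.04,-0.42],[0,0,0]],
    [[-0.45,0.09,-0.42],[0,0,0]],
    [[-0.68,0.137,-0.42],[0,0,0]]
  ]
}}

```text
t: 25.18
eef_pos: [537.9, 124.7, 161.5]
ee_rot: [-2.308, -2.13, 0.001]
contact_force: [-0.4, -0.7, -2.5]
width: 53.8
grasp_force: 12.0
```

Call:
{"op": "play_rows", "data": {
  "targets": [
    [[-0.22,0.04,0],[0,0,0]],
    [[-0.44,0.08,0],[0,0,0]],
    [[-0.66,0.12,0],[0,0,0]],
    [[-0.8,0.145,0],[0,0,0]],
    [[-0.889,0.162,0],[0,0,0]]
  ]
}}

```text
t: 25.8
eef_pos: [560.1, -100.6, 161.1]
ee_rot: [-2.311, -2.126, 0.002]
contact_force: [0.1, 0.6, -0.6]
width: 53.6
grasp_force: 12.0
```

Call:
{"op": "play_rows", "data": {
  "targets": [
    [[0,0,0],[0,0,0]],
    [[0,0,0],[0,0,0]]
  ]
}}

```text
t: 26.05
eef_pos: [560.2, -97.6, 160.9]
ee_rot: [-2.308, -2.129, 0.001]
contact_force: [1.1, 0.5, -1.2]
width: 53.6
grasp_force: 12.0
```

```bash
python3 plan.py "559 -99.5 28 1.488"
```

```text
t 26.1 pos [560.2 -97.6 160.9] yaw 1.490 tilt 0.002 w 53.6 gf 12.0 F [ 1.1  0.5 -1.2] q [-0.27  0.14  1.4   0.    1.6  -0.19]
559 -99.5 28 1.488 -> [-0.008 -0.003  0.531] [-0.001 -0.     0.001] dist 133
```

Call:
{"op": "play_rows", "data": {
  "targets": [
    [[-0.008,-0.003,0.16],[0,0,0]],
    [[-0.008,-0.003,0.34],[0,0,0]],
    [[-0.008,-0.003,0.47],[0,0,0]],
    [[-0.008,-0.003,0.528],[0,0,0]],
    [[-0.008,-0.003,0.528],[0,0,0]]
  ]
}}

```text
t: 26.68
eef_pos: [559.2, -99.6, 28.6]
ee_rot: [-2.307, -2.13, 0.002]
contact_force: [-0.6, -0.3, -0.8]
width: 54.0
grasp_force: 12.0
```

```bash
python3 plan.py "559 -99.5 26 1.488"
```

```text
t 26.7 pos [559.2 -99.6  28.6] yaw 1.491 tilt 0.002 w 54.0 gf 12.0 F [-0.6 -0.3 -0.8] q [-0.28  0.23  1.57 -0.    1.35 -0.2 ]
559 -99.5 26 1.488 -> [ 0.    -0.001  0.011] [-0.001 -0.     0.002] dist 3
```

Call:
{"op": "play_rows", "data": {
  "targets": [
    [[0,0,0.006],[0,0,0]],
    [[0,0,0.012],[0,0,0]],
    [[0,0,0.012],[0,0,0]]
  ]
}}

```text
t: 27.05
eef_pos: [559.6, -100.7, 26.4]
ee_rot: [-2.31, -2.129, 0.001]
contact_force: [-0.2, 0.7, -1.1]
width: 53.7
grasp_force: 12.0
```

Call:
{"op": "play_rows", "data": {
  "targets": [
    [[0,0,0],[0,0,0]],
    [[0,0,0],[0,0,0]],
    [[0,0,0],[0,0,0]],
    [[0,0,0],[0,0,0]],
    [[0,0,-0.08],[0,0,0]]
  ],
  "grip": 1
}}

```text
t: 27.68
eef_pos: [557.6, -100.1, 43.9]
ee_rot: [-2.306, -2.126, 0.006]
contact_force: [-0.3, -1.1, 0.4]
width: 93.3
grasp_force: 0.0
```

Call:
{"op": "play_rows", "data": {
  "targets": [
    [[0,0,-0.2],[0,0,0]],
    [[0,0,-0.4],[0,0,0]],
    [[0,0,-0.46],[0,0,0]],
    [[0,0,-0.46],[0,0,0]]
  ]
}}

```text
t: 28.18
eef_pos: [559.9, -100.6, 161.4]
ee_rot: [2.309, 2.129, -0.0]
contact_force: [-0.3, -0.5, -0.1]
width: 94.3
grasp_force: 0.0
```

```bash
python3 plan.py "570 60 160 1.488" "580 220 160 1.488" "590 378.5 140 1.488" "590 378.5 26.5 1.488"
```

```text
t 28.2 pos [ 559.9 -100.6  161.4] yaw 1.490 tilt 0.001 w 94.3 gf 0.0 F [-0.3 -0.5 -0.1] q [-0.28  0.14  1.4  -0.    1.6  -0.2 ]
570 60 160 1.488 -> [ 0.644 -0.012  0.005] [0.    0.    0.001] dist 161
580 220 160 1.488 -> [ 0.641 -0.013  0.   ] [0. 0. 0.] dist 160
590 378.5 140 1.488 -> [ 0.635 -0.013  0.08 ] [0. 0. 0.] dist 160
590 378.5 26.5 1.488 -> [0.    0.    0.454] [0. 0. 0.] dist 114
```

Call:
{"op": "play_rows", "data": {
  "targets": [
    [[0.2,0,0],[0,0,0]],
    [[0.4,-0.01,0],[0,0,0]],
    [[0.6,-0.015,0],[0,0,0]],
    [[0.8,-0.02,0],[0,0,0]],
    [[0.96,-0.02,0],[0,0,0]]
  ]
}}

```text
t: 28.8
eef_pos: [572.2, 140.9, 157.1]
ee_rot: [-2.305, -2.128, 0.009]
contact_force: [0.0, -0.2, 0.4]
width: 93.8
grasp_force: 0.0
```

Call:
{"op": "play_rows", "data": {
  "targets": [
    [[0.2,0,0.02],[0,0,0]],
    [[0.45,-0.01,0.04],[0,0,0]],
    [[0.7,-0.014,0.06],[0,0,0]],
    [[0.9,-0.018,0.08],[0,0,0]],
    [[0.96,-0.02,0.08],[0,0,0]]
  ]
}}

```text
t: 29.42
eef_pos: [585.9, 380.9, 135.5]
ee_rot: [-2.303, -2.132, 0.013]
contact_force: [-0.4, -0.7, -0.6]
width: 93.8
grasp_force: 0.0
```

Call:
{"op": "play_rows", "data": {
  "targets": [
    [[0,0,0],[0,0,0]],
    [[0,0,0],[0,0,0]],
    [[0,0,0],[0,0,0]]
  ]
}}

```text
t: 29.8
eef_pos: [588.9, 377.0, 141.2]
ee_rot: [-2.311, -2.127, 0.001]
contact_force: [0.7, 0.4, -0.7]
width: 93.8
grasp_force: 0.0
```

```bash
python3 plan.py "590 378.5 27 1.488"
```

```text
t 29.8 pos [588.9 377.  141.2] yaw 1.488 tilt 0.001 w 93.8 gf 0.0 F [ 0.7  0.4 -0.7] q [0.49 0.44 1.06 0.   1.64 0.57]
590 378.5 27 1.488 -> [0.007 0.004 0.457] [-0.001  0.    -0.   ] dist 114
```

Call:
{"op": "play_rows", "data": {
  "targets": [
    [[0.007,0.004,0.14],[0,0,0]],
    [[0.007,0.004,0.3],[0,0,0]],
    [[0.007,0.004,0.42],[0,0,0]],
    [[0.007,0.004,0.457],[0,0,0]],
    [[0.007,0.004,0.457],[0,0,0]]
  ]
}}

```text
t: 30.42
eef_pos: [589.5, 379.7, 26.8]
ee_rot: [-2.31, -2.128, 0.002]
contact_force: [0.5, 0.2, 0.6]
width: 94.5
grasp_force: 0.0
```

Call:
{"op": "play_rows", "data": {
  "targets": [
    [[0,0,0],[0,0,0]],
    [[0,0,0],[0,0,0]]
  ]
}}

```text
t: 30.68
eef_pos: [590.3, 380.9, 28.6]
ee_rot: [-2.31, -2.129, -0.003]
contact_force: [0.5, -1.3, -0.6]
width: 94.4
grasp_force: 0.0
```

```bash
python3 plan.py "590 378.5 27 1.488"
```

```text
t 30.7 pos [590.3 380.9  28.6] yaw 1.490 tilt 0.002 w 94.4 gf 0.0 F [ 0.5 -1.3 -0.6] q [0.49 0.51 1.2  0.   1.44 0.57]
590 378.5 27 1.488 -> [-0.01  -0.001  0.006] [ 0.001 -0.001  0.001] dist 3
```

Call:
{"op": "play_rows", "data": {
  "targets": [
    [[-0.005,0,0.004],[0,0,0]],
    [[-0.005,0,0.004],[0,0,0]],
    [[-0.005,0,0.004],[0,0,0]],
    [[-0.005,0,0.004],[0,0,0]],
    [[-0.005,0,0.004],[0,0,0]]
  ],
  "grip": 0.4
}}

```text
t: 31.3
eef_pos: [589.2, 379.1, 25.4]
ee_rot: [-2.309, -2.129, 0.002]
contact_force: [0.1, 0.3, -0.1]
width: 61.3
grasp_force: 12.0
```

Call:
{"op": "play_rows", "data": {
  "targets": [
    [[0,0,0],[0,0,0]],
    [[0,0,0],[0,0,0]],
    [[0,0,-0.04],[0,0,0]],
    [[0,0,-0.12],[0,0,0]]
  ]
}}

```text
t: 31.8
eef_pos: [588.5, 378.8, 55.2]
ee_rot: [-2.308, -2.128, 0.006]
contact_force: [0.4, 0.1, -0.5]
width: 61.3
grasp_force: 12.0
```

```bash
python3 plan.py "590 378.5 160 1.488" "580 215 160 1.488" "570 48 160 1.488" "570 48 29 1.488"
```

```text
t 31.8 pos [588.5 378.8  55.2] yaw 1.490 tilt 0.004 w 61.3 gf 12.0 F [ 0.4  0.1 -0.5] q [0.49 0.49 1.17 0.   1.49 0.57]
590 378.5 160 1.488 -> [-0.001  0.005 -0.419] [-0.002  0.001  0.001] dist 105
580 215 160 1.488 -> [-0.655  0.014  0.   ] [0. 0. 0.] dist 164
570 48 160 1.488 -> [-0.669  0.015  0.   ] [0. 0. 0.] dist 167
570 48 29 1.488 -> [0.    0.    0.524] [0. 0. 0.] dist 131
```

Call:
{"op": "play_rows", "data": {
  "targets": [
    [[0,0,-0.18],[0,0,0]],
    [[0,0,-0.419],[0,0,0]],
    [[-0.2,0.01,-0.419],[0,0,0]],
    [[-0.43,0.015,-0.419],[0,0,0]],
    [[-0.655,0.019,-0.419],[0,0,0]]
  ]
}}

```text
t: 32.42
eef_pos: [581.1, 214.2, 162.6]
ee_rot: [2.308, 2.13, 0.003]
contact_force: [0.6, -0.8, -0.7]
width: 61.5
grasp_force: 12.0
```

Call:
{"op": "play_rows", "data": {
  "targets": [
    [[-0.2,0,0],[0,0,0]],
    [[-0.42,0.01,0],[0,0,0]],
    [[-0.6,0.015,0],[0,0,0]],
    [[-0.669,0.015,0],[0,0,0]],
    [[-0.669,0.015,0],[0,0,0]]
  ]
}}

```text
t: 33.05
eef_pos: [571.4, 48.2, 161.5]
ee_rot: [-2.311, -2.127, -0.001]
contact_force: [-0.2, 1.2, -1.0]
width: 61.5
grasp_force: 12.0
```

Call:
{"op": "play_rows", "data": {
  "targets": [
    [[0,0,0],[0,0,0]],
    [[0,0,0],[0,0,0]]
  ]
}}

```text
t: 33.3
eef_pos: [571.1, 50.1, 160.2]
ee_rot: [-2.306, -2.131, 0.001]
contact_force: [-0.8, -0.3, -1.3]
width: 61.5
grasp_force: 12.0
```

```bash
python3 plan.py "570 48 29 1.488"
```

```text
t 33.3 pos [571.1  50.1 160.2] yaw 1.492 tilt 0.002 w 61.5 gf 12.0 F [-0.8 -0.3 -1.3] q [-0.01  0.15  1.39  0.    1.6   0.07]
570 48 29 1.488 -> [-0.009 -0.003  0.525] [-0.001 -0.     0.002] dist 131
```

Call:
{"op": "play_rows", "data": {
  "targets": [
    [[-0.008,-0.003,0.16],[0,0,0]],
    [[-0.008,-0.003,0.34],[0,0,0]],
    [[-0.008,-0.003,0.47],[0,0,0]],
    [[-0.008,-0.003,0.525],[0,0,0]],
    [[-0.008,-0.003,0.525],[0,0,0]]
  ]
}}

```text
t: 33.92
eef_pos: [569.7, 47.3, 28.5]
ee_rot: [-2.307, -2.129, 0.003]
contact_force: [0.3, -0.0, 0.4]
width: 61.7
grasp_force: 12.0
```

```bash
python3 plan.py "570 48 26.5 1.488"
```

```text
t 33.9 pos [569.7  47.3  28.5] yaw 1.491 tilt 0.003 w 61.7 gf 12.0 F [ 0.3 -0.   0.4] q [-0.02  0.24  1.56  0.    1.35  0.06]
570 48 26.5 1.488 -> [0.003 0.001 0.008] [-0.002  0.     0.002] dist 2
```

Lower the last 2 mm, release, lift, and head to the muffin.

Call:
{"op": "play_rows", "data": {
  "targets": [
    [[0.002,0,0.004],[0,0,0]],
    [[0.002,0,0.007],[0,0,0]],
    [[0.002,0,0.007],[0,0,0]]
  ]
}}

```text
t: 34.3
eef_pos: [570.6, 47.1, 28.1]
ee_rot: [2.31, 2.13, 0.0]
contact_force: [0.0, 0.2, -0.6]
width: 61.3
grasp_force: 12.0
```

Call:
{"op": "play_rows", "data": {
  "targets": [
    [[0,0,0],[0,0,0]],
    [[0,0,0],[0,0,0]],
    [[0,0,0],[0,0,0]],
    [[0,0,0],[0,0,0]],
    [[0,0,-0.08],[0,0,0]]
  ],
  "grip": 1
}}

```text
t: 34.92
eef_pos: [568.3, 47.1, 45.4]
ee_rot: [-2.306, -2.127, 0.007]
contact_force: [0.2, 0.7, 1.0]
width: 94.2
grasp_force: 0.0
```

Call:
{"op": "play_rows", "data": {
  "targets": [
    [[0,0,-0.2],[0,0,0]],
    [[0,0,-0.4],[0,0,0]],
    [[0,0,-0.46],[0,0,0]],
    [[0,0,-0.46],[0,0,0]]
  ]
}}

```text
t: 35.42
eef_pos: [570.7, 47.1, 162.9]
ee_rot: [2.309, 2.129, 0.0]
contact_force: [0.7, 0.3, -0.9]
width: 94.2
grasp_force: 0.0
```

```bash
python3 plan.py "495 195 160 1.488" "419.8 340.9 140 1.488"
```

```text
t 35.4 pos [570.7  47.1 162.9] yaw 1.490 tilt 0.000 w 94.2 gf 0.0 F [ 0.7  0.3 -0.9] q [-0.02  0.15  1.39  0.    1.61  0.06]
495 195 160 1.488 -> [ 0.565 -0.35   0.011] [ 0.    -0.     0.001] dist 166
419.8 340.9 140 1.488 -> [ 0.557 -0.348  0.08 ] [0. 0. 0.] dist 165
```

Call:
{"op": "play_rows", "data": {
  "targets": [
    [[0.19,-0.12,0],[0,0,0]],
    [[0.38,-0.24,0.01],[0,0,0]],
    [[0.565,-0.35,0.01],[0,0,0]],
    [[0.75,-0.46,0.03],[0,0,0]],
    [[0.93,-0.58,0.06],[0,0,0]]
  ]
}}

```text
t: 36.05
eef_pos: [442.3, 291.3, 144.2]
ee_rot: [-2.308, -2.128, 0.009]
contact_force: [-0.0, -0.2, 0.6]
width: 93.8
grasp_force: 0.0
```

Call:
{"op": "play_rows", "data": {
  "targets": [
    [[0.15,-0.09,0.03],[0,0,0]],
    [[0.192,-0.118,0.03],[0,0,0]],
    [[0.192,-0.118,0.03],[0,0,0]],
    [[0.192,-0.118,0.03],[0,0,0]]
  ]
}}

```text
t: 36.55
eef_pos: [419.5, 339.6, 139.5]
ee_rot: [-2.311, -2.128, 0.003]
contact_force: [-0.0, 0.9, -0.4]
width: 94.2
grasp_force: 0.0
```

```bash
python3 plan.py "419.8 340.9 31 1.488"
```

```text
t 36.5 pos [419.5 339.6 139.5] yaw 1.488 tilt 0.002 w 94.2 gf 0.0 F [-0.   0.9 -0.4] q [0.58 0.09 1.5  0.   1.55 0.66]
419.8 340.9 31 1.488 -> [0.006 0.001 0.434] [-0.001  0.001  0.   ] dist 108
```

Call:
{"op": "play_rows", "data": {
  "targets": [
    [[0.005,0,0.14],[0,0,0]],
    [[0.005,0,0.3],[0,0,0]],
    [[0.005,0,0.4],[0,0,0]],
    [[0.005,0,0.434],[0,0,0]],
    [[0.005,0,0.434],[0,0,0]]
  ]
}}

```text
t: 37.17
eef_pos: [419.5, 341.4, 31.6]
ee_rot: [-2.31, -2.127, 0.002]
contact_force: [0.5, 0.1, -0.4]
width: 93.9
grasp_force: 0.0
```

Call:
{"op": "play_rows", "data": {
  "targets": [
    [[0,0,0],[0,0,0]],
    [[0,0,0],[0,0,0]]
  ]
}}

```text
t: 37.42
eef_pos: [419.8, 342.6, 32.9]
ee_rot: [-2.309, -2.129, -0.003]
contact_force: [-0.3, 0.4, 0.1]
width: 93.9
grasp_force: 0.0
```

```bash
python3 plan.py "419.8 340.9 31 1.488"
```

```text
t 37.4 pos [419.8 342.6  32.9] yaw 1.490 tilt 0.002 w 93.9 gf 0.0 F [-0.3  0.4  0.1] q [0.58 0.17 1.63 0.   1.34 0.66]
419.8 340.9 31 1.488 -> [-0.007  0.     0.008] [ 0.    -0.001  0.001] dist 3
```

Call:
{"op": "play_rows", "data": {
  "targets": [
    [[-0.004,0,0.006],[0,0,0]],
    [[-0.004,0,0.006],[0,0,0]],
    [[-0.004,0,0.006],[0,0,0]],
    [[-0.004,0,0.006],[0,0,0]],
    [[-0.004,0,0.006],[0,0,0]]
  ],
  "grip": 0.4
}}

```text
t: 38.05
eef_pos: [419.0, 341.2, 30.1]
ee_rot: [-2.309, -2.129, 0.001]
contact_force: [1.0, -0.2, 0.1]
width: 61.1
grasp_force: 12.0
```

Call:
{"op": "play_rows", "data": {
  "targets": [
    [[0,0,0],[0,0,0]],
    [[0,0,0],[0,0,0]],
    [[0,0,-0.04],[0,0,0]],
    [[0,0,-0.12],[0,0,0]]
  ]
}}

```text
t: 38.55
eef_pos: [417.7, 340.5, 59.3]
ee_rot: [-2.308, -2.128, 0.007]
contact_force: [-0.3, 0.1, -0.8]
width: 61.0
grasp_force: 12.0
```

```bash
python3 plan.py "419.8 341 165 1.488" "490 160 165 1.488" "565.4 -26.8 165 1.488"
```

```text
t 38.5 pos [417.7 340.5  59.3] yaw 1.490 tilt 0.005 w 61.0 gf 12.0 F [-0.3  0.1 -0.8] q [0.58 0.14 1.61 0.   1.4  0.66]
419.8 341 165 1.488 -> [ 0.002  0.006 -0.423] [-0.003  0.001  0.001] dist 106
490 160 165 1.488 -> [-0.698  0.34   0.   ] [0. 0. 0.] dist 194
565.4 -26.8 165 1.488 -> [-0.72   0.362  0.   ] [0. 0. 0.] dist 201
```

Call:
{"op": "play_rows", "data": {
  "targets": [
    [[0,0,-0.18],[0,0,0]],
    [[0,0,-0.423],[0,0,0]],
    [[-0.18,0.09,-0.423],[0,0,0]],
    [[-0.4,0.2,-0.423],[0,0,0]],
    [[-0.6,0.3,-0.423],[0,0,0]]
  ]
}}

```text
t: 39.17
eef_pos: [481.8, 184.0, 166.3]
ee_rot: [-2.308, -2.13, 0.001]
contact_force: [1.0, 0.2, -1.5]
width: 61.3
grasp_force: 12.0
```

Call:
{"op": "play_rows", "data": {
  "targets": [
    [[-0.2,0.1,0],[0,0,0]],
    [[-0.4,0.2,0],[0,0,0]],
    [[-0.6,0.3,0],[0,0,0]],
    [[-0.76,0.38,0],[0,0,0]],
    [[-0.816,0.408,0],[0,0,0]]
  ]
}}

```text
t: 39.8
eef_pos: [567.0, -28.3, 165.4]
ee_rot: [-2.312, -2.125, 0.002]
contact_force: [0.9, 0.3, -1.9]
width: 60.6
grasp_force: 12.0
```

Call:
{"op": "play_rows", "data": {
  "targets": [
    [[0,0,0],[0,0,0]],
    [[0,0,0],[0,0,0]],
    [[0,0,0],[0,0,0]]
  ]
}}

```text
t: 40.17
eef_pos: [566.4, -24.6, 165.7]
ee_rot: [-2.306, -2.131, 0.001]
contact_force: [-0.3, 0.4, -0.8]
width: 60.9
grasp_force: 12.0
```

```bash
python3 plan.py "565.4 -26.5 33 1.488"
python3 - <<'E'
from h import *
a=snap("side")["img"][110:270,220:400,::-1]
cv2.imwrite("pics/tray2.png",np.clip(cv2.resize(a,None,fx=3.6,fy=3.6,interpolation=2)*1.2,0,255).astype(np.uint8))
E
```

```text
t 40.2 pos [566.4 -24.6 165.7] yaw 1.492 tilt 0.002 w 60.9 gf 12.0 F [-0.3  0.4 -0.8] q [-0.14  0.14  1.39  0.    1.61 -0.06]
565.4 -26.5 33 1.488 -> [-0.008 -0.003  0.531] [-0.001 -0.     0.002] dist 133
```

View pics/tray2.png

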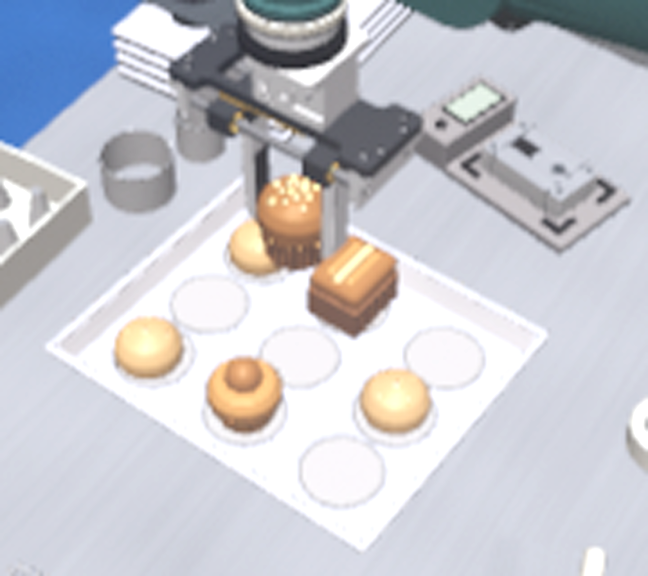

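The brioche (243,395) and loaf (353,285) are back upright in their pockets, and the logger lies flat in the dock (540,165). The muffin hangs upright above the empty middle pocket (300,355).

Call:
{"op": "play_rows", "data": {
  "targets": [
    [[-0.008,-0.003,0.16],[0,0,0]],
    [[-0.008,-0.003,0.32],[0,0,0]],
    [[-0.008,-0.003,0.45],[0,0,0]],
    [[-0.008,-0.003,0.525],[0,0,0]],
    [[-0.008,-0.003,0.525],[0,0,0]]
  ]
}}

```text
t: 40.85
eef_pos: [564.7, -27.4, 33.0]
ee_rot: [-2.306, -2.128, 0.004]
contact_force: [0.0, 0.5, -0.9]
width: 60.8
grasp_force: 12.0
```

```bash
python3 plan.py "565.4 -26.5 31 1.488"
```

```text
t 40.9 pos [564.7 -27.4  33. ] yaw 1.490 tilt 0.004 w 60.8 gf 12.0 F [ 0.   0.5 -0.9] q [-0.15  0.22  1.57 -0.    1.36 -0.07]
565.4 -26.5 31 1.488 -> [0.004 0.003 0.008] [-0.003 -0.     0.002] dist 2
```

Call:
{"op": "play_rows", "data": {
  "targets": [
    [[0.003,0,0.005],[0,0,0]],
    [[0.003,0,0.009],[0,0,0]],
    [[0.003,0,0.009],[0,0,0]]
  ]
}}

```text
t: 41.22
eef_pos: [566.4, -27.4, 33.0]
ee_rot: [2.309, 2.129, 0.0]
contact_force: [0.6, 0.4, -1.5]
width: 61.1
grasp_force: 12.0
```

Call:
{"op": "play_rows", "data": {
  "targets": [
    [[0,0,0],[0,0,0]],
    [[0,0,0],[0,0,0]],
    [[0,0,0],[0,0,0]],
    [[0,0,0],[0,0,0]],
    [[0,0,-0.08],[0,0,0]]
  ],
  "grip": 1
}}

```text
t: 41.85
eef_pos: [564.1, -27.1, 50.2]
ee_rot: [-2.306, -2.126, 0.006]
contact_force: [0.4, -0.5, -0.8]
width: 94.1
grasp_force: 0.0
```

Call:
{"op": "play_rows", "data": {
  "targets": [
    [[0,0,-0.2],[0,0,0]],
    [[0,0,-0.4],[0,0,0]],
    [[0,0,-0.5],[0,0,0]],
    [[0,0,-0.5],[0,0,0]]
  ]
}}

```text
t: 42.35
eef_pos: [567.4, -27.5, 179.8]
ee_rot: [2.307, 2.127, 0.004]
contact_force: [0.6, 0.3, -0.2]
width: 94.1
grasp_force: 0.0
```

Call:
{"op": "play_rows", "data": {
  "targets": [
    [[0.2,-0.1,0],[0,0,0]],
    [[0.4,-0.2,0],[0,0,0]],
    [[0.6,-0.3,0],[0,0,0]],
    [[0.8,-0.4,0],[0,0,0]],
    [[0.9,-0.45,0],[0,0,0]]
  ]
}}

```text
t: 42.98
eef_pos: [469.6, 208.0, 174.7]
ee_rot: [-2.304, -2.13, 0.007]
contact_force: [0.2, -0.5, 0.4]
width: 93.8
grasp_force: 0.0
```

Call:
{"op": "play_rows", "data": {
  "targets": [
    [[0,0,0],[0,0,0]],
    [[0,0,0],[0,0,0]],
    [[0,0,0],[0,0,0]]
  ]
}}

```text
t: 43.35
eef_pos: [472.3, 204.9, 176.4]
ee_rot: [-2.311, -2.127, 0.004]
contact_force: [-0.0, -0.4, -0.6]
width: 93.9
grasp_force: 0.0
```

```bash
python3 plan.py
python3 - <<'E'
from h import *
a=snap("top")["img"][115:255,255:465,::-1]
cv2.imwrite("pics/fin.png",np.clip(cv2.resize(a,None,fx=3.8,fy=3.8,interpolation=2)*1.3,0,255).astype(np.uint8))
E
```

```text
t 43.4 pos [472.3 204.9 176.4] yaw 1.488 tilt 0.003 w 93.9 gf 0.0 F [-0.  -0.4 -0.6] q [0.3  0.02 1.5  0.   1.63 0.38]
```

View pics/fin.png

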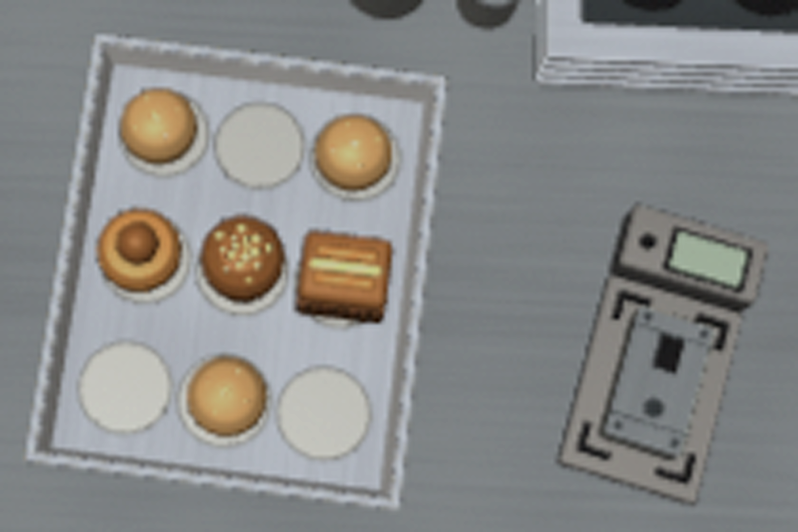

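The brioche (140,250), muffin (243,257) and loaf (343,275) stand upright in the middle row. The rolls are untouched and the logger (655,380) lies between the guides, so I'm handing in.

```bash
python3 -c "
from plant import ctrl
print(ctrl.hand_in())"
```

```text
the job is handed in; nothing more can be done
None
```

The job is handed in: the logger lies flat in the dock, the brioche and loaf stand back in their own pockets, the muffin fills the middle one, and the rolls are untouched (about 43 s of the 141 s used; no verdict was returned).

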